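# Release and lift out a slide cassette

## Robot

A 7-joint arm with a two-finger parallel gripper is mounted at the origin on the work surface. World frame = base frame: x ahead of the robot, y to its left, z up, the work surface at z = 0. Lengths are in m, angles in rad, forces in N, time in s.
With the tool pointing down it reaches from about 0.425 to 1.025 m from the base axis. Payload 3.6 kg.
Tool frame: the origin (TCP) lies midway between the tips of the shut fingers; the grasp point (between the pads) lies 19 mm behind it (grip_point_offset is the distance from the TCP to the grasp point, in m); z points along the fingers, y is the direction in which the jaws open and shut (so a half turn about z gives the same grasp; the last joint's range is limited). The gripper opens to 85 mm and grips with 20 to 120 N. Pads are 22 mm wide; open, the fingers measure 114 mm over their backs; the gripper's body (76 mm by 85 mm) begins 54 mm behind the grasp point. The pads swing forward as they close: fully open they stand 13 mm farther back than shut.
Start: joints at [1.188, 0.591, 0.048, 1.609, -0.033, 0.943, -0.034], TCP at [0.206, -0.695, 0.231] pointing down, gripper open.
Joint ranges: [-2.69, 2.69], [-0.47, 2.24], [-1.27, 1.36], [0.19, 2.51], [-1.53, 4.68], [0.08, 2.07], [-3.09, 3.09]. Speed limits (rad/s): [2.57, 2.57, 3.14, 3.14, 3.14, 3.14, 3.14].

## Interface

Orientations are given as a rotation vector (axis times angle).
In Python, from workcell import * gives the robot as it stands. The module is installed in compiled form; this text tells all that it offers.
- The arm moves only by the tool servo_tool, never from a script. Its argument "increments" is a list of rows, each a list of 4 numbers: the shift along the tool's x, y, z in mm, then the turn about the tool's z in rad. A call has exactly 5 rows; each row shifts and turns the pose as measured when the row begins, along the tool's axes as they then stand; what a row does not reach is not made up. A row lasts 1/10 s, in which the tool goes at most 50 mm and 8.59 degrees, less where a joint would pass 70% of its speed; a pose out of reach is approached as far as the arm can. A call is refused whole if a number of a shift passes 50 or a number of a turn 0.15, either way. A call with a gripper value outside its range is refused whole. "jaw" is the opening, from 0 (shut) to 1 (fully open), set as the call begins (left out, the last holds). The fingers move at their own pace and stop on an object; "newtons" is the grip in N (left out, the last holds). Time passes only in rows, so rows that do not move let the fingers close, or fill a call up. It gives the time, the measured TCP pose, the force and the opening at its end, in the units of the state.
- read_state(): the state, without advancing time (a new reading comes with each control period).
- snapshot(name): name is "scene" or "top"; returns (picture, depth): 420x560x3 uint8, blue, green, red; 420x560 float32, m along the optical axis (not along the pixel's ray), 0 where there is no reading.
- camera_info(name): a dict with "fx", "fy", "cx", "cy" (pixels), "R" (3x3) and "t" (3): a world point X has camera coordinates R X + t. Camera axes: x right, y down, z forward; pixel columns grow to the right and rows downward; lengths in m; the calibration is good to about 2 mm. A picture is of the moment at which its call begins. camera_info takes no time and is no camera call.
- sign_off(): hands the job in, once; it reports no verdict.
The state is a dict: "t": time; "joints": joint angles; "joint_velocities": joint speeds; "joint_efforts": joint torques, N m; "ee_pos": TCP position; "tcp_rot": TCP orientation; "force": force on the tool from outside, world axes, zero at the start; "torque": the same for the moment, N m; "opening": finger opening in m.
Only numpy, scipy, OpenCV 4.12 (cv2) and the standard library are available. Lean on these libraries where they do the work, as an engineer would, in place of code of your own. Each camera call takes 0.05 s, during which the arm holds its last target.

## Task

The glass-slide cassette is locked in the washing station on the bench. Press the station's spring pedal all the way down to its stop, to draw back the keeper, and let the pedal up again; then pinch the cassette's two side catches fully together between the fingers and lift it out. Finish while holding it pinched, still and upright in the air with its underside about 18 cm above the bench, touching nothing but the gripper; leave the flask, the tube rack and the jar where they stand.

Things in the scene. Friction and masses are not known exactly. Their poses are not given: they have to be found in the camera images.
- station: Washing station fixed to the bench. Origin on the bench under the centre of the cassette bay; z up; -x points to the pedal end, towards the robot (turned up to 0.45 rad either way); y across, right catch to left. Steel base plate 12 mm thick spans x -200 to +65, y +-70 mm. Corner guides round the cassette (2 mm play) reach z 40 mm. Nothing of it rises above z 82 mm.
- rail_left (a point): Middle of the top of the left catch rail, z 56 mm in the station frame, under which the left barb hooks. Each rail spans x +-22 mm, |y| 32 to 44 mm, z 44 to 56 mm; the right one mirrors it at -y. Free space above and beside the rails for the fingers.
- bay (a point): Centre of the bay's floor, on the base plate's top, 12 mm above the bench; axes as the station's. The seated cassette's origin lies here (+-2 mm).
- pedal (a joint): Spring pedal angle, rad: 0 at rest (up), 0.5 at its stop (fully down); a spring lifts it again when let go. Pressed at the pad point it needs about 3 N to start and 9 N at the stop. Pressing it to the stop draws the keeper back about 18 mm; the keeper then stays back when the pedal rises.
- pedal_pad (a point): Point to press, straight down with closed fingers: on the pedal's tread, 75 mm from the hinge, moving with it. In the station frame at x -169, z 63 mm at rest; x -174, z 26 mm at the stop. The pedal is a steel plate 95 x 66 x 5 mm hinged at its end nearer the cassette; from the hinge it slopes up at 0.35 rad at rest, down at 0.15 rad at the stop.
- pedal_hinge (a point): Middle of the pedal's hinge axis (level, along the station's y), at x -100, z 34 mm in the station frame.
- keeper (a joint): Steel keeper slide, m: 0 forward, its 16 mm wide tongue 10 mm over the cassette's front lip and so locking it down; up to 0.020 drawn back towards the pedal. Over 0.013 clears the lip. About 2 N friction; it stays where it is left.
- keeper_tip (a point): Top of the keeper tongue's front edge, z 69 mm in the station frame.
- cassette: White plastic slide cassette, loose, 0.15 to 0.4 kg, with ten upright glass slides. Origin at the centre of its underside, axes as the station's when seated. Body 90 (x) x 32 (y) mm, end walls 64 mm high, slides 80 mm, a front lip at x -45 to -57, z 40 to 46. 58 mm wide across the tabs (y), 74 mm over the barbs at z 20 to 30; tab tops at z 112 mm, its highest points.
- catch_left (a joint): Inward travel of the left (+y) side catch, m: 0 sprung out (barb hooked under its rail), 0.009 pushed fully in to its stop. Spring force 3 N at 0 and 7.5 N at the stop. Travel over about 0.006 frees the barb from the rail if the cassette is centred; both catches must be in to lift.
- catch_right (a joint): The same for the right (-y) side catch.
- tab_left (a point): Middle of the left catch's ribbed outer face, where a finger presses: 90 mm above the cassette's underside (102 mm above the bench when seated), at cassette y +29 mm when out, +20 when in. The tab is an upright grey plate 26 mm wide (x), 4 mm thick, topping at z 112 mm; the two outer faces are 58 mm apart when out, 40 mm when both are in. y is the pinching direction.
- tab_right (a point): The same for the right (-y) catch, at y -29 mm when out, -20 when in.
- flask: Bystander: amber stoppered conical flask, 76 mm across, 110 mm tall, origin under its centre.
- tube_rack: Bystander: orange rack of capped tubes, 126 x 70 mm, 71 mm tall, origin under its centre.
- jar: Bystander: white screw jar, 54 mm across, 65 mm tall, origin under its centre.

How it is judged:
On the way, in this order (a step that is already met when the one before it is completed fails the run):
1. the pedal is pressed down to its stop with the gripper and the keeper is drawn back, the cassette still seated (value of joint pedal above 0.46 rad and value of joint keeper above 0.012 m and horizontal distance between cassette and bay below 0.008 m and z of cassette in the frame of bay below 0.012 m), for 0.1 s.
2. the pedal is up again and both side catches are pinched in by the fingers, the cassette still seated (value of joint pedal below 0.1 rad and value of joint each of catch_left, catch_right above 0.0065 m and contact force between the fingers and catch_left above 2 N and contact force between the fingers and catch_right above 2 N and horizontal distance between cassette and bay below 0.008 m and z of cassette in the frame of bay below 0.012 m), for 0.1 s.
At the end, for the whole second after the job is handed in: Fingers still pinch both catches (each over 6.5 mm in, over 2 N); cassette underside over 140 mm above the bench, within 0.26 rad of upright, under 20 mm/s, clear of station and bystanders; pedal up (under 0.1 rad), keeper back (over 12 mm), bystanders within 30 mm of start (value of joint each of catch_left, catch_right above 0.0065 m and contact force between the fingers and catch_left above 2 N and contact force between the fingers and catch_right above 2 N and height (world z) of cassette above 0.14 m and angle between cassette's own z axis and vertical below 0.26 rad and linear speed of cassette below 0.02 m/s and value of joint pedal below 0.1 rad and value of joint keeper above 0.012 m and contact force between cassette and station below 0.05 N and contact force between cassette and flask below 0.05 N and contact force between cassette and tube_rack below 0.05 N and contact force between cassette and jar below 0.05 N and distance of each of flask, tube_rack, jar from where it was at the start of the episode below 0.03 m); the arm keeps its last pose, push and grip.
It fails at once if a bystander is pushed more than 30 mm or tipped (distance of any of flask, tube_rack, jar from where it was at the start of the episode above 0.03 m or angle between any of flask, tube_rack, jar's own z axis and vertical above 0.4 rad).
It fails at once if the cassette is tipped more than 0.6 rad (angle between cassette's own z axis and vertical above 0.6 rad).
It also fails if it takes over 48 s, if anything falls off the work surface, if the arm or the gripper's body presses on something with over 40 N, if the wrist force passes 120 N, or if a joint passes its speed limit or range.

## Working session

There is one attempt and no reset: what is moved stays moved. The work goes in short steps, Python scripts to look and compute and a tool call to move; the robot and the scene stay as the last step left them, time stands still between calls to the robot, and variables do not carry over. Pictures are saved under pics/ and viewed, and the job is handed in when it is done.

Besides the shell and the picture viewer there is one more tool, called after "Call:" as name(argument=value, ...), one argument or row to a line, values as JSON. servo_tool: Moves the arm, as the interface text tells. Its arguments: {"type":"object","properties":{"increments":{"type":"array"},"jaw":{"type":"number"},"newtons":{"type":"number"}},"required":["increments"]}

```bash
mkdir -p pics; cat > h.py <<'E'
from workcell import *
import numpy as np, cv2
from scipy.spatial.transform import Rotation as Ro
def back(n,u,v,z=None,d=None):
    c=camera_info(n);R=np.array(c["R"]);t=np.array(c["t"])
    r=np.array([(u-c["cx"])/c["fx"],(v-c["cy"])/c["fy"],1.0])
    C=-R.T@t; w=R.T@r
    s=d if d is not None else (z-C[2])/w[2]
    return C+s*w
def proj(n,X):
    c=camera_info(n);p=np.array(c["R"])@np.array(X)+np.array(c["t"])
    return c["fx"]*p[0]/p[2]+c["cx"],c["fy"]*p[1]/p[2]+c["cy"]
E
python3 - <<'E'
from h import *
s=read_state();print(s)
for n in("scene","top"):
    p,d=snapshot(n);cv2.imwrite(f"pics/{n}0.png",p);np.save(f"pics/{n}0.npy",d);c=camera_info(n);print(n,c, -np.array(c["R"]).T@np.array(c["t"]))
E
```

```text
{'t': 0.0, 'joints': array([ 1.18850754,  0.59213156,  0.04828042,  1.60982777, -0.03327123,
        0.94268049, -0.03373089]), 'joint_velocities': array([-2.80356647e-03, -1.38158995e-03, -1.74994427e-03, -3.76001424e-05,
        9.32087906e-04, -8.12688056e-04, -1.20577741e-03]), 'joint_efforts': array([-2.75335124e-04, -5.48696637e+01,  1.54655736e+00, -1.98127735e+01,
        9.39157588e-03,  8.82775057e-03, -6.75904687e-06]), 'ee_pos': array([ 0.20625073, -0.69418455,  0.23012943]), 'tcp_rot': array([-3.10670738e+00, -4.51865997e-01,  7.23128830e-04]), 'force': array([ 0.27215308,  0.37230569, -0.23846233]), 'torque': array([ 0.02348278, -0.01000376,  0.02773359]), 'opening': 0.08558926548336412}
scene {'fx': 388.8867228630221, 'fy': 388.8867228630221, 'cx': 278.7994468121534, 'cy': 212.60084703306595, 'R': array([[ 0.43821977,  0.89881222, -0.01000106],
       [ 0.69611988, -0.34639323, -0.62883133],
       [-0.56866558,  0.26860439, -0.77747742]]), 't': array([-0.31134328, -0.33360378,  1.18908233])} [ 1.0448552  -0.15511167  0.71159039]
top {'fx': 539.3642680026788, 'fy': 539.3642680026788, 'cx': 280.9563233524998, 'cy': 211.89742379973524, 'R': array([[-0.02493892, -0.99964458,  0.00942107],
       [-0.99592437,  0.02402682, -0.08693312],
       [ 0.08667586, -0.01155069, -0.9961696 ]]), 't': array([0.05990838, 0.60253475, 1.08542827])} [0.50749265 0.05794754 1.13308647]
```

View pics/scene0.png

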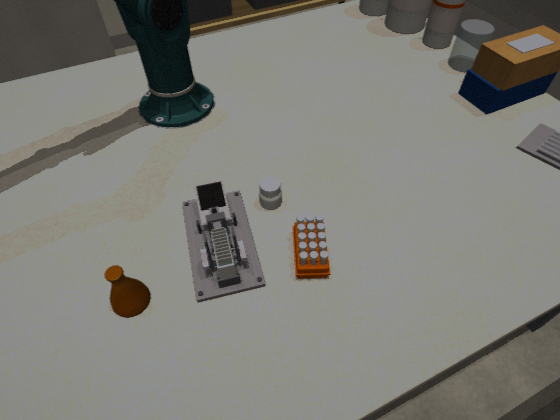

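View pics/top0.png

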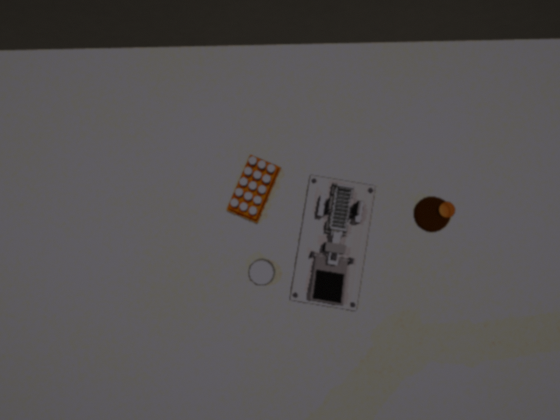

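The station is left of the rack and jar in the top view at about pixel (335,243), with the pedal end towards the robot. The flask is at about (433,213). I'll enlarge it to locate the features.

```bash
python3 - <<'E'
from h import *
p=cv2.imread("pics/top0.png");c=p[165:320,270:400]
c=cv2.resize(c,None,fx=3.8,fy=3.8,interpolation=cv2.INTER_CUBIC);c=np.clip(c.astype(float)*2,0,255).astype(np.uint8)
for k in range(0,130,10):
    cv2.putText(c,str(270+k),(int(k*3.8),8),0,.3,(0,255,255));cv2.line(c,(int(k*3.8),10),(int(k*3.8),14),(0,255,255))
for k in range(0,155,10):
    cv2.putText(c,str(165+k),(0,int(k*3.8)+4),0,.3,(0,255,255))
cv2.imwrite("pics/topc.png",c)
p=cv2.imread("pics/scene0.png");c=p[170:310,170:280]
c=cv2.resize(c,None,fx=4.2,fy=4.2,interpolation=cv2.INTER_CUBIC)
cv2.imwrite("pics/scenec.png",c)
# plate: holes at corners and mask edges
p=cv2.imread("pics/top0.png").astype(int);d=np.load("pics/top0.npy")
H=np.zeros(d.shape)
c=camera_info("top");R=np.array(c["R"]);t=np.array(c["t"])
v,u=np.mgrid[:420,:560]
P=np.stack([(u-c["cx"])/c["fx"]*d,(v-c["cy"])/c["fy"]*d,d],-1)
W=(P-t)@R
z=W[...,2]
print(np.nanmedian(z[380:,200:300]), z[100:110,300:310].mean())
m=((z>0.006)&(z<0.13)&(d>0)).astype(np.uint8)
n,l,st,ce=cv2.connectedComponentsWithStats(m)
for i in range(1,n):
    if st[i,4]>150:
        q=W[l==i];print(st[i],q.mean(0),q[:,2].max()); 
        print(cv2.minAreaRect((q[:,:2]*1000).astype(np.float32)))
E
```

```text
-9.161535553367883e-05 0.033766735865983215
[ 226  154   55   69 2037] [0.65152641 0.10093968 0.05108366] 0.07718142892582937
((656.2615356445312, 102.31532287597656), (70.73277282714844, 126.38797760009766), 65.6805419921875)
[ 289  174   86  137 8521] [ 0.53900582 -0.05746037  0.03107711] 0.12803962084575105
((540.9283447265625, -60.273597717285156), (140.6981658935547, 265.15899658203125), 79.1751708984375)
[ 413  196   42   36 1092] [ 0.59172558 -0.25806174  0.05640378] 0.1139682786659313
((593.1702880859375, -264.1578674316406), (73.82905578613281, 63.51767349243164), 17.58074951171875)
[248 259  27  26 550] [0.48399922 0.08817962 0.05983007] 0.07070420242474576
((483.013916015625, 88.72145080566406), (52.847755432128906, 50.42219161987305), 88.86139678955078)
```

View pics/topc.png

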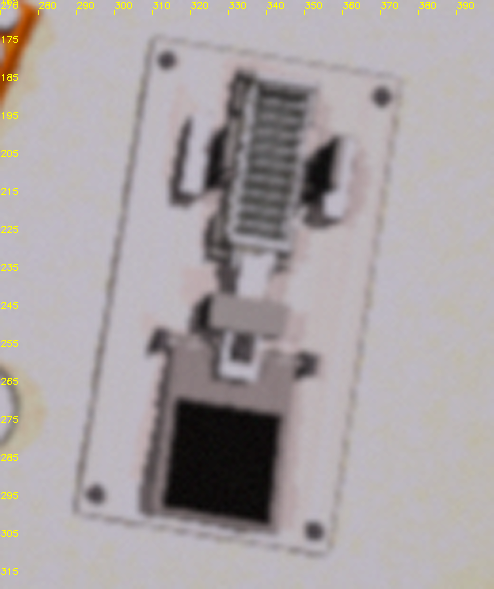

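View pics/scenec.png

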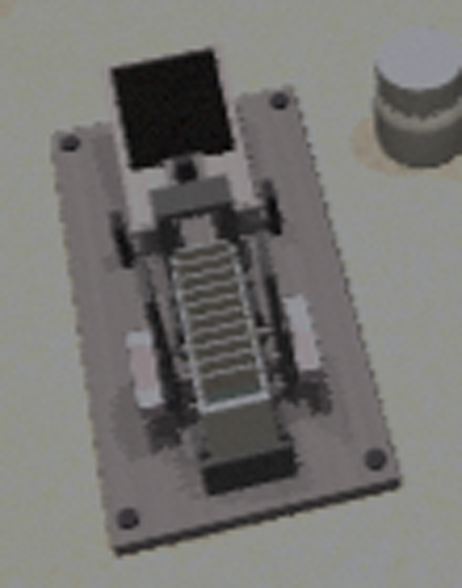

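```bash
python3 - <<'E'
from h import *
def P(a,b,z): return back("top",270+a/3.8-.37,165+b/3.8-.37,z=z)
b=[P(166,60,.014),P(381,97,.014),P(95,494,.014),P(314,531,.014)]
print(np.array(b)); m=sum(b)/4; print("bolt mean",m)
a=(b[0]+b[1]-b[2]-b[3])/2; print("yaw",np.arctan2(a[1],a[0]),np.linalg.norm(a))
q=(b[0]+b[2]-b[1]-b[3])/2; print("yaw",np.arctan2(-q[0],q[1]),np.linalg.norm(q))
y=np.arctan2(a[1],a[0])
print("rails",P(197,156,.056),P(343,180,.056))
print("lid pad",[P(*k,.063) for k in((178,400),(280,415),(270,523),(163,505))])
# scene bolts
def S(a,b,z): return back("scene",170+a/4.2-.38,170+b/4.2-.38,z=z)
sb=[S(69,143,.014),S(280,100,.014),S(128,517,.014),S(375,459,.014)];print(np.array(sb),sum(sb)/4)
a=(sb[2]+sb[3]-sb[0]-sb[1]);print(np.arctan2(a[1],a[0]))
print("srails",S(139,352,.056),S(301,323,.056))
E
```

```text
[[ 0.66939423 -0.02444114  0.014     ]
 [ 0.64604511 -0.14230514  0.014     ]
 [ 0.43351235  0.02112642  0.014     ]
 [ 0.41067642 -0.09674199  0.014     ]]
bolt mean [ 0.53990703 -0.06059046  0.014     ]
yaw -0.19102269730781662 0.23999057312656347
yaw -0.19347090441172846 0.12010706491447541
rails [ 0.61177004 -0.03619271  0.056     ] [ 0.59718374 -0.1129535   0.056     ]
lid pad [array([ 0.4840078 , -0.02169558,  0.063     ]), array([ 0.47493003, -0.07446206,  0.063     ]), array([ 0.41959028, -0.06734448,  0.063     ]), array([ 0.43021897, -0.01227823,  0.063     ])]
[[ 0.41281346 -0.09807572  0.014     ]
 [ 0.43570113  0.02029428  0.014     ]
 [ 0.64869609 -0.14328607  0.014     ]
 [ 0.67215066 -0.02606388  0.014     ]] [ 0.54234034 -0.06178285  0.014     ]
-0.19148927461857415
srails [ 0.59198854 -0.11118353  0.056     ] [ 0.61097523 -0.03549679  0.056     ]
```

Call:
servo_tool(
  increments=[
    [0,0,0,0.1],
    [0,0,0,0.1],
    [0,0,0,0.1],
    [0,0,0,0.1],
    [0,0,0,0.08],
  ],
  jaw=0,
  newtons=30,
)

```text
t: 0.6
ee_pos: [0.2054, -0.6918, 0.2267]
tcp_rot: [-3.116, 0.329, 0.005]
force: [0.2, 0.2, 0.0]
opening: 0.0122
```

```bash
cat >> h.py <<'E'
YAW=-0.192; O=np.array([0.6073,-0.0741,0])
Rs=np.array([[np.cos(YAW),-np.sin(YAW),0],[np.sin(YAW),np.cos(YAW),0],[0,0,1]])
def st(x,y,z): return O+Rs@np.array([x,y,z])
def need(*T):
    s=read_state();R=Ro.from_rotvec(s["tcp_rot"]).as_matrix();p=s["ee_pos"]
    x=R[:,0]
    print("t",s["t"],"p",p.round(4),"station",(Rs.T@(p-O)).round(4)*1000,"tilt",np.arccos(-R[2,2]).round(4),"yaw",np.arctan2(x[1],x[0]).round(4),"turn needed",(np.arctan2(x[1],x[0])-YAW).round(4),"F",s["force"].round(2),"open",round(s["opening"],4))
    print("j",s["joints"].round(2))
    for q in T:
        print("move mm",((R.T@(np.array(q)-p))*1000).round(1)); p=np.array(q)
E
python3 - <<'E'
from h import *
need((0.42,-0.32,0.2),st(-169,0,0)*0+st(-.169,0,.12))
E
```

```text
t 0.6 p [ 0.2054 -0.6918  0.2267] station [-276.7 -683.1  226.7] tilt 0.0089 yaw -0.2103 turn needed -0.0183 F [0.15 0.16 0.01] open 0.0122
j [ 1.1   0.6   0.18  1.62 -0.13  0.94 -0.45]
move mm [ 132.4 -408.2   29.4]
move mm [ -36.8 -275.8   82.3]
```

Call:
servo_tool(
  increments=[
    [14,-45,2,-0.004],
    [14,-45,2,-0.004],
    [14,-45,2,-0.004],
    [14,-45,2,-0.004],
    [14,-45,2,-0.004],
  ],
)

```text
t: 1.1
ee_pos: [0.3158, -0.4865, 0.2143]
tcp_rot: [-3.122, 0.323, 0.013]
force: [0.5, 0.8, -0.7]
opening: -0.0001
```

Call:
servo_tool(
  increments=[
    [14,-45,2,0],
    [14,-45,2,0],
    [14,-45,2,0],
    [14,-45,2,0],
    [0,0,0,0],
  ],
)

```text
t: 1.6
ee_pos: [0.4131, -0.3059, 0.2044]
tcp_rot: [-3.118, 0.304, 0.015]
force: [-0.6, 0.1, 0.3]
opening: -0.0001
```

```bash
python3 - <<'E'
from h import *
need(st(-.169,0,.12))
E
```

```text
t 1.6 p [ 0.4131 -0.3059  0.2044] station [-146.4 -264.6  204.4] tilt 0.0132 yaw -0.1941 turn needed -0.0021 F [-0.58  0.08  0.29] open -0.0001
j [ 0.44  0.37  0.14  2.1  -0.09  0.69 -1.12]
move mm [ -22.3 -263.9   86.8]
```

Call:
servo_tool(
  increments=[
    [-3,-45,4,0],
    [-3,-45,4,0],
    [-3,-45,4,0],
    [-3,-45,4,0],
    [-3,-42,4,0],
  ],
)

```text
t: 2.1
ee_pos: [0.4426, -0.0888, 0.1858]
tcp_rot: [-3.121, 0.32, 0.009]
force: [0.9, 0.1, -0.3]
opening: 0.0004
```

Call:
servo_tool(
  increments=[
    [-3,-42,15,0],
    [0,0,20,0],
    [0,0,10,0],
    [0,0,0,0],
    [0,0,0,0],
  ],
)

```text
t: 2.6
ee_pos: [0.4493, -0.0396, 0.1396]
tcp_rot: [-3.121, 0.303, 0.008]
force: [-0.4, -0.2, 0.6]
opening: -0.0
```

```bash
python3 - <<'E'
from h import *
need(st(-.169,0,.075),st(-.174,0,.025))
p,d=snapshot("scene");cv2.imwrite("pics/s1.png",cv2.resize(p[100:310,130:320],None,fx=3,fy=2.8))
E
```

```text
t 2.6 p [ 0.4493 -0.0396  0.1396] station [-161.7    3.7  139.6] tilt 0.0078 yaw -0.1936 turn needed -0.0016 F [-0.36 -0.17  0.65] open -0.0
j [-0.07  0.41  0.08  2.28 -0.09  0.45 -1.68]
move mm [-7.   4.  64.6]
move mm [-4.7  0.3 50. ]
```

View pics/s1.png

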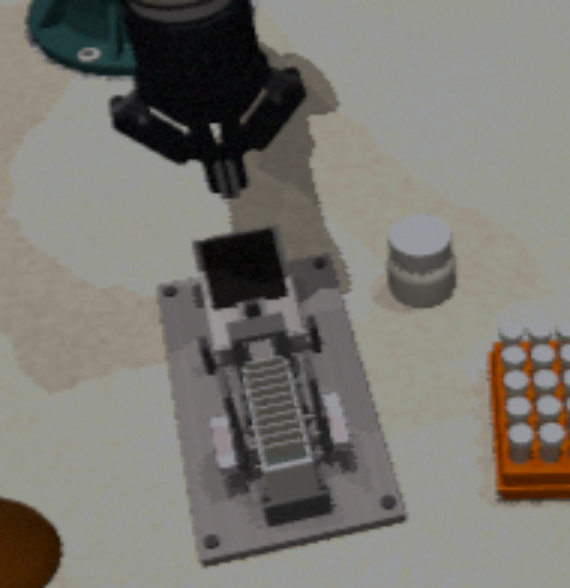

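The closed gripper hangs above the black pedal tread, about crop pixel (228,190), and the jar is clear of it. Now I'll press.

Call:
servo_tool(
  increments=[
    [-4,2,20,0],
    [-3,2,20,0],
    [0,0,15,0],
    [0,0,8,0],
    [0,0,5,0],
  ],
)

```text
t: 3.15
ee_pos: [0.446, -0.0483, 0.0739]
tcp_rot: [-3.12, 0.322, -0.012]
force: [0.5, -0.5, 0.2]
opening: 0.0
```

```bash
python3 - <<'E'
from h import *
need(st(-.174,0,.025))
E
```

```text
t 3.15 p [ 0.446  -0.0483  0.0739] station [-163.3   -5.5   73.9] tilt 0.009 yaw -0.2057 turn needed -0.0137 F [ 0.49 -0.45  0.18] open 0.0
j [-0.03  0.54  0.05  2.33 -0.11  0.26 -1.66]
move mm [-11.1  -5.   48.9]
```

Call:
servo_tool(
  increments=[
    [-5,-3,5,-0.01],
    [-3,-2,5,0],
    [-1,0,10,0],
    [-1,0,10,0],
    [-1,0,10,0],
  ],
)

```text
t: 3.65
ee_pos: [0.4363, -0.0416, 0.0343]
tcp_rot: [-3.122, 0.308, -0.017]
force: [0.0, -1.4, 9.6]
opening: 0.0002
```

```bash
python3 - <<'E'
from h import *
need(st(-.174,0,.025))
E
```

```text
t 3.65 p [ 0.4363 -0.0416  0.0343] station [-174.1   -0.7   34.3] tilt 0.0116 yaw -0.1967 turn needed -0.0047 F [ 0.03 -1.37  9.58] open 0.0002
j [-0.02  0.62  0.02  2.37 -0.12  0.14 -1.65]
move mm [ 0.  -0.7  9.3]
```

Call:
servo_tool(
  increments=[
    [0,0,5,0],
    [0,0,5,0],
    [0,0,4,0],
    [0,0,4,0],
    [0,0,3,0],
  ],
)

```text
t: 4.15
ee_pos: [0.4368, -0.0417, 0.0254]
tcp_rot: [-3.12, 0.31, -0.036]
force: [-5.4, -0.0, 36.3]
opening: -0.0
```

```bash
python3 - <<'E'
from h import *
need(st(-.174,0,.022))
E
```

```text
t 4.15 p [ 0.4368 -0.0417  0.0254] station [-173.6   -0.7   25.4] tilt 0.0235 yaw -0.1982 turn needed -0.0062 F [-5.420e+00 -1.000e-02  3.632e+01] open -0.0
j [-0.02  0.64  0.01  2.38 -0.12  0.1  -1.65]
move mm [-0.5 -0.7  3.4]
```

At the stop: 36 N, TCP z 25 mm. I'll hold briefly with a light push and look.

Call:
servo_tool(
  increments=[
    [0,0,3,0],
    [0,0,3,0],
    [0,0,3,0],
    [0,0,3,0],
    [0,0,3,0],
  ],
)

```text
t: 4.65
ee_pos: [0.4368, -0.0417, 0.0254]
tcp_rot: [-3.117, 0.311, -0.054]
force: [-4.4, 0.7, 33.0]
opening: 0.0001
```

```bash
python3 - <<'E'
from h import *
need()
p,d=snapshot("scene");cv2.imwrite("pics/s2.png",cv2.resize(p[170:310,170:280],None,fx=4.2,fy=4.2))
E
```

```text
t 4.65 p [ 0.4368 -0.0417  0.0254] station [-173.6   -0.7   25.4] tilt 0.0358 yaw -0.1992 turn needed -0.0072 F [-4.43  0.72 32.95] open 0.0001
j [-0.01  0.64  0.01  2.39 -0.14  0.08 -1.64]
```

View pics/s2.png

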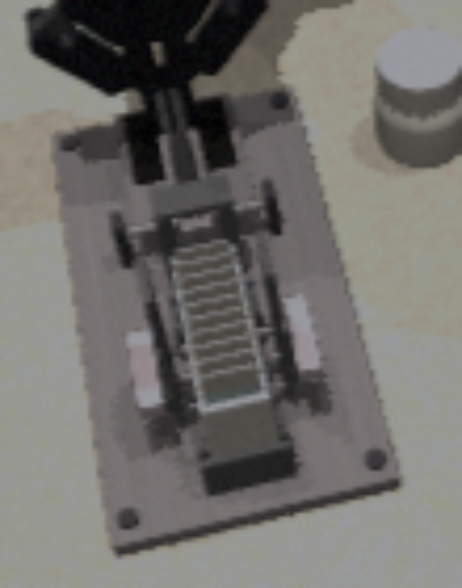

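The pedal is flat and the keeper tongue has moved back, at about crop pixel (193,222). Now I'll let the pedal up.

Call:
servo_tool(
  increments=[
    [0,0,-8,0],
    [0,0,-12,0],
    [0,0,-15,0],
    [0,0,-20,0],
    [0,0,-30,0],
  ],
)

```text
t: 5.2
ee_pos: [0.4368, -0.0416, 0.1121]
tcp_rot: [-3.117, 0.309, -0.067]
force: [-0.3, 0.7, -0.1]
opening: -0.0
```

Call:
servo_tool(
  increments=[
    [0,0,-40,0],
    [0,0,-40,0],
    [0,0,-40,0],
    [0,0,-30,0],
    [0,0,0,0],
  ],
)

```text
t: 5.7
ee_pos: [0.4313, -0.041, 0.2693]
tcp_rot: [-3.116, 0.305, -0.078]
force: [1.1, -0.5, 0.4]
opening: -0.0001
```

```bash
python3 - <<'E'
from h import *
need(st(0,0,.22))
print(Ro.from_rotvec(read_state()["tcp_rot"]).as_matrix().round(3))
for n in("scene","top"):
    p,d=snapshot(n);cv2.imwrite(f"pics/{n}3.png",p);np.save(f"pics/{n}3.npy",d)
    if n=="scene":c=cv2.resize(p[170:310,170:280],None,fx=4.2,fy=4.2)
    else: c=np.clip(cv2.resize(p[165:320,270:400],None,fx=3.8,fy=3.8)*2.,0,255).astype(np.uint8)
    cv2.imwrite(f"pics/{n}3c.png",c)
E
```

```text
t 5.7 p [ 0.4313 -0.041   0.2693] station [-179.1   -1.1  269.3] tilt 0.0509 yaw -0.1957 turn needed -0.0037 F [ 1.11 -0.48  0.42] open -0.0001
j [-0.14  0.15  0.15  2.23 -0.04  0.72 -1.73]
move mm [176.4  -0.9  58. ]
[[ 0.98  -0.194  0.051]
 [-0.194 -0.981  0.005]
 [ 0.049 -0.015 -0.999]]
```

View pics/scene3c.png

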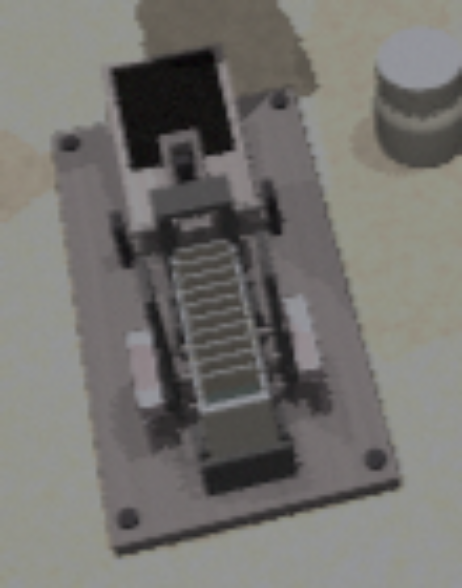

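View pics/top3c.png

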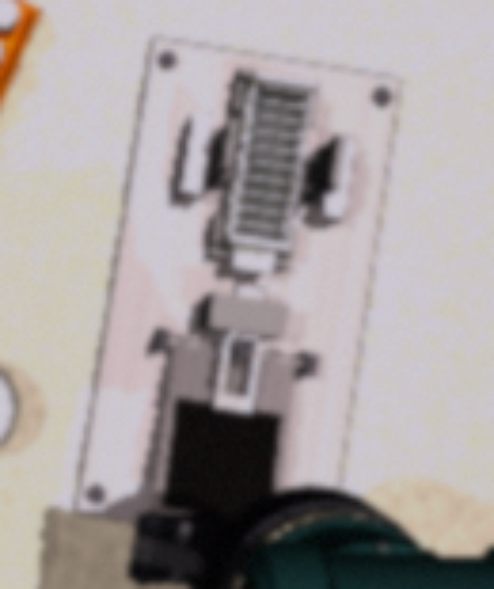

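The pedal is back up and the keeper stays back, with a gap between the tongue and the lip at about (247,290) in the top crop. Next I'll check the tab positions by projecting the expected points.

```bash
python3 - <<'E'
from h import *
for n,(r0,r1,c0,c1),f in(("top",(170,260,295,375),6.4),("scene",(215,290,190,260),7.6)):
    p=cv2.imread(f"pics/{n}3.png")[r0:r1,c0:c1]
    c=cv2.resize(p,None,fx=f,fy=f,interpolation=cv2.INTER_CUBIC);c=np.clip(c*(2. if n=="top" else 1.5),0,255).astype(np.uint8)
    def poly(pts,col):
        q=np.array([proj(n,st(*a)) for a in pts]); q=((q-[c0,r0]+.5)*f-.5).round().astype(np.int32)
        cv2.polylines(c,[q],True,col,1)
    for s in(1,-1): 
        poly([(x,s*y,.124) for x,y in((.013,.029),(.013,.025),(-.013,.025),(-.013,.029))],(0,0,255))
        poly([(x,s*y,.056) for x,y in((.022,.032),(.022,.044),(-.022,.044),(-.022,.032))],(0,255,0))
    poly([(x,y,.076) for x,y in((.045,.016),(.045,-.016),(-.045,-.016),(-.045,.016))],(255,0,0))
    poly([(x,y,.012) for x,y in((.065,.07),(.065,-.07),(-.2,-.07),(-.2,.07))],(255,0,255))
    cv2.imwrite(f"pics/{n}4.png",c)
E
```

```text
(no output)
```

View pics/top4.png

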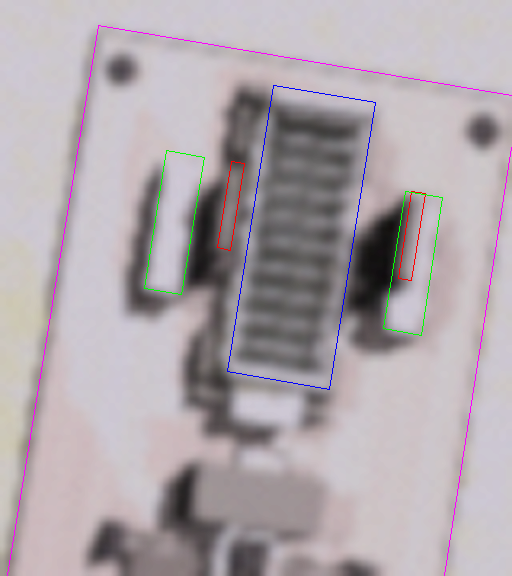

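View pics/scene4.png

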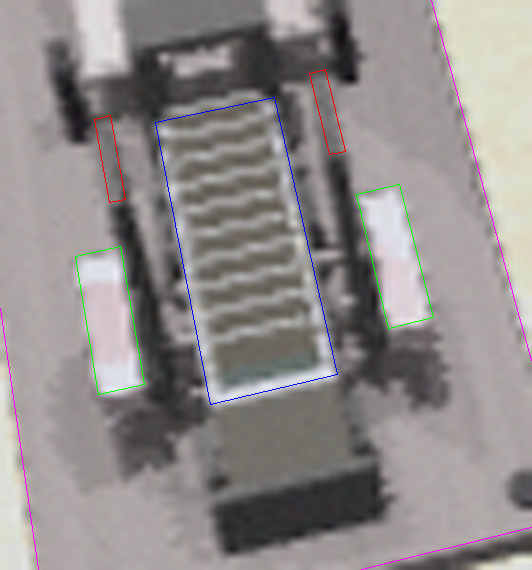

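The projections match the rails, slide tops and plate edges to about 1 mm in both views, so the fit is good. Now moving over the cassette with the jaws open.

Call:
servo_tool(
  increments=[
    [40,0,2,0],
    [40,0,2,0],
    [40,0,2,0],
    [30,0,2,0],
    [20,0,2,0],
  ],
  jaw=1,
)

```text
t: 6.3
ee_pos: [0.5909, -0.0725, 0.2488]
tcp_rot: [-3.118, 0.3, -0.03]
force: [-0.4, 1.3, -0.3]
opening: 0.0722
```

```bash
python3 - <<'E'
from h import *
need(st(0,0,.18),st(0,0,.08))
E
```

```text
t 6.3 p [ 0.5909 -0.0725  0.2488] station [-16.4  -1.6 248.8] tilt 0.0213 yaw -0.1922 turn needed -0.0002 F [-0.37  1.35 -0.27] open 0.0722
j [-0.07  0.4   0.16  1.91 -0.1   0.81 -1.62]
move mm [15.1 -0.9 69.1]
move mm [ -1.9   1.1 100. ]
```

Call:
servo_tool(
  increments=[
    [8,-1,15,0],
    [6,0,15,0],
    [1,0,15,0],
    [0,0,10,0],
    [0,0,0,0],
  ],
)

```text
t: 6.8
ee_pos: [0.6053, -0.0739, 0.1779]
tcp_rot: [-3.12, 0.301, -0.002]
force: [0.7, -0.0, -0.3]
opening: 0.0854
```

```bash
python3 - <<'E'
from h import *
need(st(0,0,.13),st(0,0,.08))
E
```

```text
t 6.8 p [ 0.6053 -0.0739  0.1779] station [ -2.   -0.2 177.9] tilt 0.0073 yaw -0.1921 turn needed -0.0001 F [ 0.67 -0.03 -0.32] open 0.0854
j [-0.05  0.51  0.14  1.93 -0.12  0.71 -1.6 ]
move mm [ 1.9  0.1 47.9]
move mm [-0.   0.4 50. ]
```

Call:
servo_tool(
  increments=[
    [1,0,15,0],
    [1,0,12,0],
    [0,0,10,0],
    [0,0,5,0],
    [0,0,0,0],
  ],
)

```text
t: 7.3
ee_pos: [0.6063, -0.0738, 0.1313]
tcp_rot: [-3.12, 0.3, 0.001]
force: [-2.1, -0.4, -0.9]
opening: 0.0854
```

```bash
python3 - <<'E'
from h import *
need(st(0,0,.081))
p,d=snapshot("scene");cv2.imwrite("pics/s5.png",cv2.resize(p[140:310,150:290],None,fx=4,fy=3.5))
E
```

```text
t 7.3 p [ 0.6063 -0.0738  0.1313] station [-1.000e+00  1.000e-01  1.313e+02] tilt 0.0072 yaw -0.1919 turn needed 0.0001 F [-2.15 -0.4  -0.91] open 0.0854
j [-0.04  0.58  0.13  1.95 -0.13  0.62 -1.59]
move mm [ 1.1  0.5 50.3]
```

View pics/s5.png

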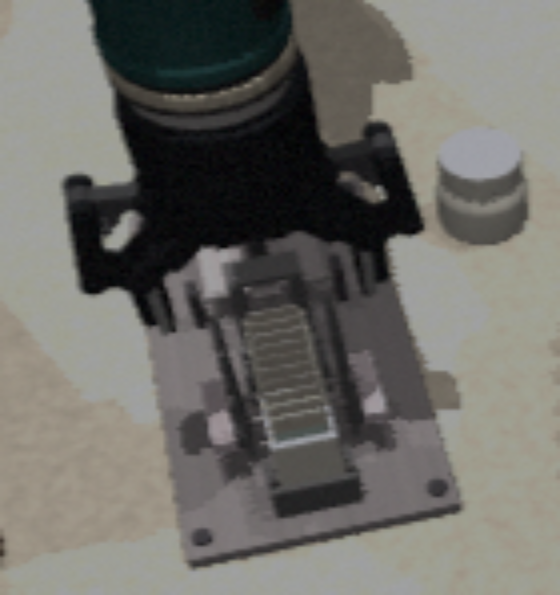

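The open fingers, at about (160,310) and (370,270), straddle the two tabs symmetrically. Descending the last 50 mm.

Call:
servo_tool(
  increments=[
    [1,0,15,0],
    [0,0,12,0],
    [0,0,10,0],
    [0,0,9,0],
    [0,0,3,0],
  ],
)

```text
t: 7.85
ee_pos: [0.609, -0.0738, 0.0801]
tcp_rot: [-3.12, 0.3, -0.006]
force: [-0.2, -0.3, -0.5]
opening: 0.0856
```

```bash
python3 - <<'E'
from h import *
need(st(0,0,.081))
p,d=snapshot("scene");cv2.imwrite("pics/s6.png",cv2.resize(p[140:310,150:290],None,fx=4,fy=3.5))
E
```

```text
t 7.85 p [ 0.609  -0.0738  0.0801] station [ 1.6  0.7 80.1] tilt 0.0081 yaw -0.192 turn needed -0.0 F [-0.18 -0.31 -0.48] open 0.0856
j [-0.02  0.65  0.11  1.97 -0.15  0.52 -1.58]
move mm [-1.6  0.6 -0.9]
```

View pics/s6.png

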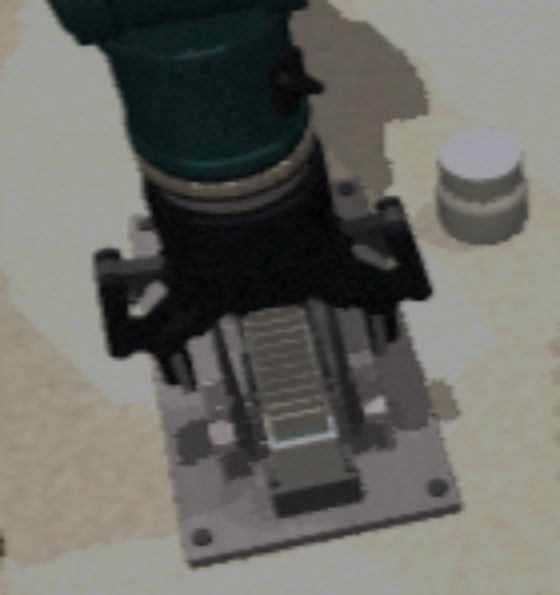

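The fingers are beside the tabs, with no contact force. Pinching.

Call:
servo_tool(
  increments=[
    [-1,0,0,0],
    [0,0,0,0],
    [0,0,0,0],
    [0,0,0,0],
    [0,0,0,0],
  ],
  jaw=0,
  newtons=40,
)

```text
t: 8.4
ee_pos: [0.6089, -0.0741, 0.0818]
tcp_rot: [-3.12, 0.301, -0.009]
force: [-0.7, 1.4, -2.8]
opening: 0.039
```

Call:
servo_tool(
  increments=[
    [0,0,0,0],
    [0,0,0,0],
    [0,0,0,0],
    [0,0,0,0],
    [0,0,0,0],
  ],
)

```text
t: 8.9
ee_pos: [0.6083, -0.0738, 0.0813]
tcp_rot: [-3.12, 0.3, -0.007]
force: [0.5, 0.3, -0.6]
opening: 0.0391
```

```bash
python3 - <<'E'
from h import *
need(st(0,0,.081))
p,d=snapshot("scene");cv2.imwrite("pics/s7.png",cv2.resize(p[140:310,150:290],None,fx=4,fy=3.5))
E
```

```text
t 8.9 p [ 0.6083 -0.0738  0.0813] station [ 0.9  0.5 81.3] tilt 0.0086 yaw -0.1919 turn needed 0.0001 F [ 0.53  0.28 -0.59] open 0.0391
j [-0.03  0.65  0.11  1.97 -0.15  0.52 -1.58]
move mm [-0.9  0.5  0.3]
```

View pics/s7.png

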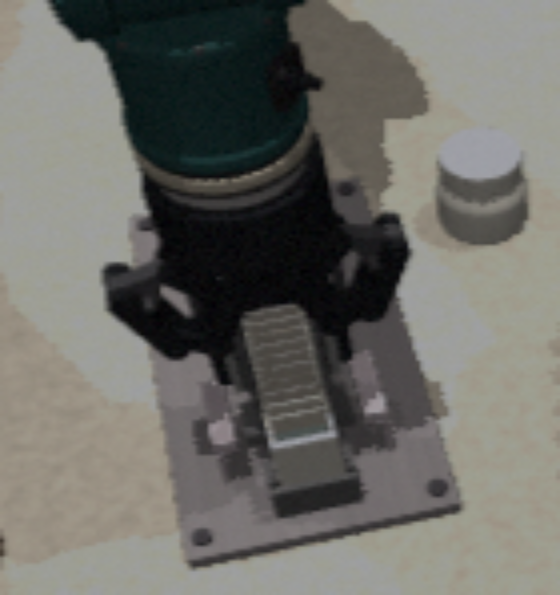

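The opening is 39 mm against 40 mm expected with both catches fully in, and the cassette is still seated. Lifting slowly.

Call:
servo_tool(
  increments=[
    [0,0,-4,0],
    [0,0,-5,0],
    [0,0,-6,0],
    [0,0,-6,0],
    [0,0,-6,0],
  ],
)

```text
t: 9.45
ee_pos: [0.6073, -0.0739, 0.1096]
tcp_rot: [-3.12, 0.3, -0.004]
force: [-0.1, -0.1, -2.9]
opening: 0.0389
```

```bash
python3 - <<'E'
from h import *
need(st(0,0,.249))
p,d=snapshot("scene");cv2.imwrite("pics/s8.png",cv2.resize(p[140:310,150:290],None,fx=4,fy=3.5))
E
```

```text
t 9.45 p [ 0.6073 -0.0739  0.1096] station [-1.000e-01  2.000e-01  1.096e+02] tilt 0.0077 yaw -0.1919 turn needed 0.0001 F [-0.12 -0.08 -2.93] open 0.0389
j [-0.03  0.61  0.12  1.96 -0.14  0.58 -1.58]
move mm [   0.3   -0.8 -139.4]
```

View pics/s8.png

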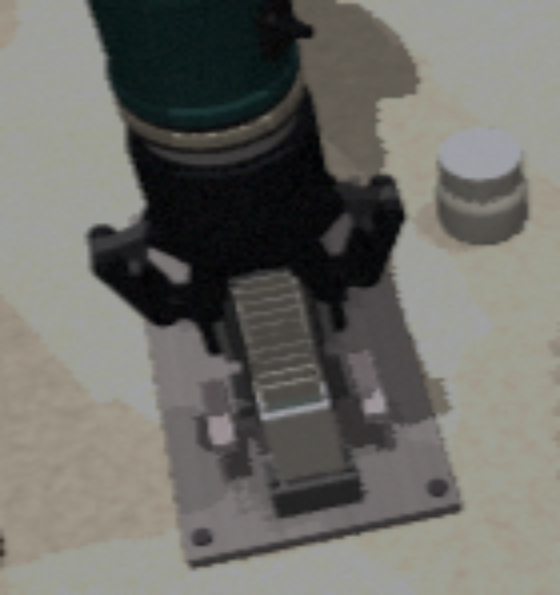

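The cassette rises with the gripper, its slides now at about (280,340), and the 2.9 N load fits its weight. Continuing up.

Call:
servo_tool(
  increments=[
    [0,0,-10,0],
    [0,0,-14,0],
    [0,0,-15,0],
    [0,0,-15,0],
    [0,0,-15,0],
  ],
)

```text
t: 10.0
ee_pos: [0.6063, -0.0743, 0.1842]
tcp_rot: [-3.12, 0.301, -0.003]
force: [0.1, 0.5, -1.6]
opening: 0.039
```

Call:
servo_tool(
  increments=[
    [0,0,-20,0],
    [0,0,-20,0],
    [0,0,-15,0],
    [0,0,-10,0],
    [0,0,-5,0],
  ],
)

```text
t: 10.5
ee_pos: [0.6063, -0.0753, 0.2637]
tcp_rot: [-3.119, 0.302, -0.013]
force: [0.7, 0.1, -3.3]
opening: 0.0393
```

Call:
servo_tool(
  increments=[
    [0,0,0,0],
    [0,0,0,0],
    [0,0,0,0],
    [0,0,0,0],
    [0,0,0,0],
  ],
)

```text
t: 11.0
ee_pos: [0.6047, -0.0751, 0.2622]
tcp_rot: [-3.12, 0.302, -0.007]
force: [-0.1, 0.7, -2.5]
opening: 0.039
```

```bash
python3 - <<'E'
from h import *
need(st(0,0,.249));print(read_state()["joint_velocities"].round(4))
for n in("scene","top"):
    p,d=snapshot(n);cv2.imwrite(f"pics/{n}9.png",p)
need()
E
```

```text
t 11.0 p [ 0.6047 -0.0751  0.2622] station [ -2.3  -1.5 262.2] tilt 0.0087 yaw -0.1927 turn needed -0.0007 F [-0.11  0.7  -2.51] open 0.039
j [-0.07  0.41  0.16  1.86 -0.09  0.87 -1.62]
move mm [ 2.3 -1.4 13.2]
[-0.0001  0.0071  0.001   0.0049 -0.001  -0.0018 -0.0007]
t 11.1 p [ 0.6047 -0.0752  0.2622] station [ -2.3  -1.5 262.2] tilt 0.0088 yaw -0.1928 turn needed -0.0008 F [-0.28 -0.23 -1.57] open 0.0387
j [-0.07  0.41  0.16  1.86 -0.1   0.87 -1.62]
```

View pics/scene9.png

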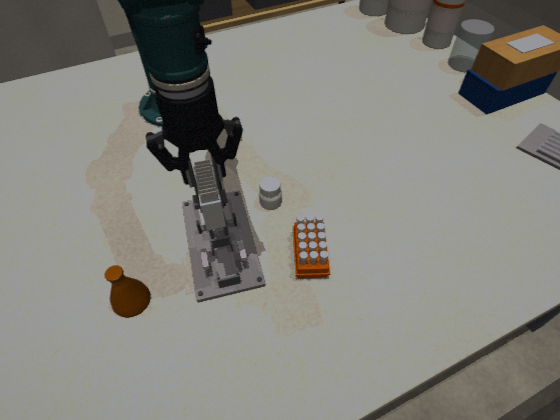

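The cassette hangs upright under the gripper at about (208,200), and the bystanders haven't moved. Its underside is at about 193 mm, so I'll lower it 12 mm and let it settle.

Call:
servo_tool(
  increments=[
    [0,0,5,0],
    [0,0,5,0],
    [0,0,2,0],
    [0,0,0,0],
    [0,0,0,0],
  ],
)

```text
t: 11.6
ee_pos: [0.6045, -0.075, 0.2482]
tcp_rot: [-3.12, 0.302, -0.005]
force: [0.4, -0.0, -1.6]
opening: 0.0393
```

Call:
servo_tool(
  increments=[
    [0,0,0,0],
    [0,0,0,0],
    [0,0,0,0],
    [0,0,0,0],
    [0,0,0,0],
  ],
)

```text
t: 12.1
ee_pos: [0.6049, -0.0751, 0.2488]
tcp_rot: [-3.12, 0.302, -0.007]
force: [0.1, -0.2, -2.5]
opening: 0.0391
```

```bash
python3 - <<'E'
from h import *
p,d=snapshot("scene");cv2.imwrite("pics/s10.png",cv2.resize(p[120:310,110:290],None,fx=3.2,fy=3.1))
need();print(read_state()["joint_velocities"].round(4))
sign_off()
E
```

```text
t 12.15 p [ 0.6049 -0.0751  0.2488] station [ -2.2  -1.4 248.8] tilt 0.0085 yaw -0.1928 turn needed -0.0008 F [ 0.17 -0.45 -3.15] open 0.0388
j [-0.06  0.43  0.16  1.87 -0.1   0.85 -1.62]
[ 0.0005 -0.0002  0.0014 -0.0007  0.0003 -0.0007 -0.0006]
the job is handed in; nothing more can be done
```

View pics/s10.png

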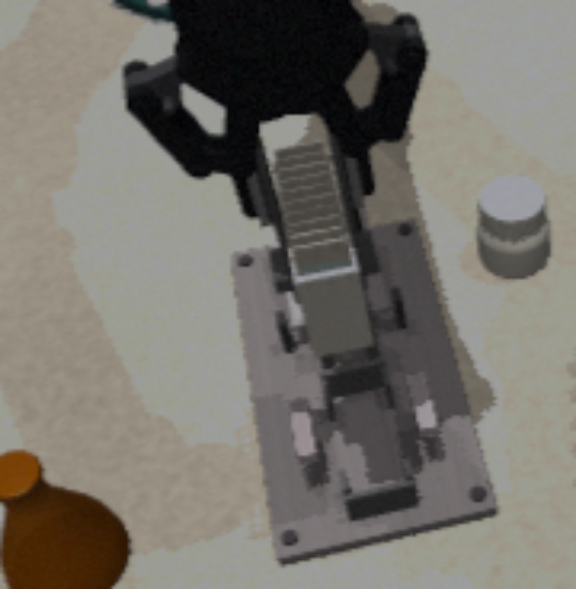

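I pressed the pedal to its stop, let it up, pinched both catches in and lifted the cassette out. The job was handed in at about 12 s; no verdict was reported.

**Pedal and keeper:** the push reached about 36 N with the tool at 25 mm. Pictures showed the keeper drawn back and the pedal up again before I pinched. In the last picture the cassette and gripper hide the pedal and keeper, so I did not recheck them at the end.

**Pinch:** the opening stayed at 39 mm throughout the lift. With both catches fully in it should be about 40 mm. The individual catch travels and contact forces could not be read directly.

**Final hold:** the cassette is upright and clear of the station. Its underside is at about 180 mm, worked out from the lift rather than measured. The tool tilt is 0.009 rad, the arm is practically still, and the load is about 2 to 3 N.

**Bystanders:** by eye in the pictures, the flask, tube rack and jar are where they started. I did not measure them again.

**Out of line:** while I held the pedal down, joint 6 came to about its lower limit of 0.08 rad and the tool tilted to 0.05 rad. The tilt was gone before I pinched.

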